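# Set the jar turntable at its mark and hold the square jar at the front

## Task

Swing the clamp lever fully open, slide the carriage with its turntable of jars along the rail until its pointer meets the mark, and lock the lever fully again. Then turn the turntable by its handle bar until the square jar is lined up with the front pointer, without touching or upsetting the jars or moving the things around, and finish gripping the handle to hold the turntable still there; do not let go.

Things in the scene. Friction and masses are not known exactly. Their poses are not given: they have to be found in the camera images.
- clamp (a joint): clamp lever on the carriage, swinging level about its pivot: 0 rad = locked (points along the rail, to the station's -y), 1.35 = fully unlocked (stop; swung clockwise seen from above, towards the station's -x). Below 0.45 rad its foot presses on the steel bar: turning takes up to 8 N at the peg, else 0.5 N. It stays put. Locked, the carriage resists 25 N; open, over 5 N along the rail shifts it.
- lever_pivot (a point): the clamp lever's pivot, at the top of its 30 mm hub, 55 mm above the counter; axes parallel to the station's (at 0 rad)
- lever_peg_top (a point): centre of the top of the lever's upright black round peg: 15 mm in diameter, standing free for its upper 55 mm, top 109 mm above the counter, 80 mm from the pivot
- carriage (a joint): travel of the aluminium carriage along the rail, in m, growing to the station's +y; range -0.01 to 0.17, 0 at the start; the mark lies 60 to 145 mm to the +y side of the pointer's start. Unlocked it slides against about 5 N of friction and stays where it is left
- push_post_top (a point): centre of the top of the carriage's upright steel push post: 16 mm in diameter, top 110 mm above the counter, upper 65 mm free; fixed to the carriage, 55 mm to the station's +x of the lever pivot
- rail_pointer (a point): tip of the small pointer bar (4 mm wide) on the +x edge of the carriage beside the push post, 34 mm above the counter; moves with the carriage
- mark: the rail mark: a single upright steel blade (14 x 4 x 26 mm) fixed on the plywood base along its +x edge, 11 mm beyond the pointer's tip when they meet. Origin at the centre of its foot, 12 mm above the counter. Its axes are the station's: y along the rail, -x the front (towards the robot); the station is turned by up to 0.15 rad about the vertical
- carousel (a joint): angle of the round turntable on the carriage, growing anticlockwise seen from above; at 0 the handle bar lies along the station's x. Starts anywhere in -1.5 to 1.5, whatever the jars' places; no stops within a full turn from 0; friction about 0.06 N m; stays where it is left
- handle_top (a point): centre of the top of the turntable's wooden handle bar, on its axis, 195 mm above the counter. The bar is 90 mm long (this point's x), 18 mm thick (its y) and 40 mm tall, on a 22 mm post. Turntable: 260 mm disc, top 50 mm above the counter; jar lids on it reach 120 mm
- front_pointer (a point): top of the front pointer: an upright blade on a short arm of the carriage, just outside the disc on the front (-x, robot's) side, 148 mm from the turntable's axis. Axes are the station's. A jar faces front when its centre lies on the line from the turntable's axis to this blade, 55 to 66 mm inside the blade
- square_jar: the jar to bring to the front: the only SQUARE glass jar, 52 x 52 mm, 70 mm tall with a square steel lid, standing loose on the disc, 82 to 93 mm from the axis, 65 to 100 degrees to one side or the other of the front pointer. Origin at the centre of its underside
- round_jar_a: round glass jar, 54 mm in diameter, 70 mm tall with a round steel lid, loose on the disc 80 to 95 mm from its axis; origin at the centre of its underside
- round_jar_b: round glass jar, 54 mm in diameter, 70 mm tall with a round steel lid, loose on the disc 80 to 95 mm from its axis; origin at the centre of its underside
- round_jar_c: round glass jar, 54 mm in diameter, 70 mm tall with a round steel lid, loose on the disc 80 to 95 mm from its axis; origin at the centre of its underside
- crock: bystander: white ceramic crock with a hinged lid, 128 mm in diameter, 154 mm tall; origin at the centre of its foot
- spare_jar: bystander: large round glass jar, 80 mm in diameter, 126 mm tall; origin at the centre of its foot
- funnel: bystander: white plastic funnel standing mouth down, 100 mm in diameter, 100 mm tall; origin at the centre of its mouth
- silicone_lid: bystander: green silicone lid lying flat, 90 mm in diameter, 22 mm tall; origin at the centre of its underside

How it is judged:
By the outcome, as a careful person would: the job done as asked, in the order asked, and still so for the second after the job is handed in, while the arm keeps its last pose, push and grip.
It also fails if it takes over 67 s, if anything falls off the work surface, if the arm or the gripper's body presses on something with over 40 N, if the wrist force passes 120 N, or if a joint passes its speed limit or range.

## Robot

A 6-joint arm with a two-finger parallel gripper is mounted at the origin on the work surface. World frame = base frame: x ahead of the robot, y to its left, z up, the work surface at z = 0. Lengths are in m, angles in rad, forces in N, time in s.
With the tool pointing down it reaches from about 0.25 to 0.775 m from the base axis. Payload 4 kg.
Tool frame: the origin (TCP) lies at the very end of the fingers, on their centre line; the grasp point (between the pads) lies tcp_to_grasp behind it (tcp_to_grasp is the distance from the TCP to the grasp point, in m); z points along the fingers, y is the direction in which the jaws open and shut (so a half turn about z gives the same grasp; the last joint's range is limited). The gripper opens to 94 mm and grips with 3 to 60 N. Pads are 16 mm wide; open, the fingers measure 119 mm over their backs; the gripper's body (75 mm by 177 mm) begins 78 mm behind the grasp point.
Start: joints at [1.209, 0.087, 1.371, -0, 1.684, -0.103], TCP at [0.141, 0.532, 0.206] pointing down, gripper open.
Joint ranges: [-3.1, 3.1], [-0.76, 2.03], [0.27, 2.55], [-1.08, 4.22], [0.17, 2.65], [-2.57, 2.57]. Speed limits (rad/s): [2.79, 2.79, 3.14, 3.14, 3.14, 3.14].

## Interface

Orientations are given as [roll, pitch, yaw] about the fixed x, y, z axes, in that order (R = Rz(yaw) Ry(pitch) Rx(roll)).
In Python, from bench import * gives the robot as it stands.
- The arm moves only by the tool play_rows, never from a script. Its argument "rows" is a list of rows, each a list of 3 entries, a list of its own where there are three numbers: the finger opening in cm, from 0 to 9.4, then the shift along the world's x, y, z in cm, then the turn, a rotation vector about the world's x, y, z in rad. A call has 1 to 8 rows; each row is the pose to reach, as a shift and turn from the pose commanded when the call began; what a row does not reach only later rows make up. A row lasts 1/12 s, in which the tool goes at most 41.7 mm and 7.16 degrees, less where a joint would pass 70% of its speed; a pose out of reach is approached as far as the arm can. A call with a gripper value outside its range is refused whole. The fingers move at their own pace and stop on an object; the grip force is fixed at half the most. Time passes only in rows, so rows that repeat a pose let the fingers close. It gives the time, the measured TCP pose, the force and the opening at its end, in the units of the state.
- get_obs(): the state, without advancing time (a new reading comes with each control period).
- snapshot(name): name is "scene" or "top"; returns a dict with "pixels" (480x640x3 uint8, red, green, blue), "fx", "fy", "cx", "cy" (pixels), "rvec" (rotation vector, rad) and "tvec" (3), from world to camera coordinates, as OpenCV has them. Camera axes: x right, y down, z forward; pixel columns grow to the right and rows downward; lengths in m; the calibration is good to about 2 mm. A picture is of the moment at which its call begins. There is no depth.
- close_job(): hands the job in, once; it reports no verdict.
Trained networks look in the newest picture that a camera, given by its name, has taken for a name from the list of things; names that differ only in an ending like _2 or _b are one class to them, and where a whole thing is asked for, a point or a joint stands for the part that bears it (a point fixed in the world has none). Each returns a list of dicts, best first, with "confidence" (0 to 1); they miss things now and then, are a little off and sometimes report something else, mostly with a low value. They report only what shows in the picture. A call takes as long as a camera call.
- silhouettes(camera, label): "mask" (480x640 bool, what is visible of it) and "point" ([row, column] in pixels, amid what is visible of it).
The state is a dict: "time": time; "joint_positions": joint angles; "qvel": joint speeds; "joint_torque": joint torques, N m; "tool_pos": TCP position; "ee_rot": TCP orientation; "wrist_force": force on the tool from outside, world axes, zero at the start; "wrist_torque": the same for the moment, N m; "width": finger opening in m.
Only numpy, scipy, OpenCV 4.12 (cv2) and the standard library are available. Lean on these libraries where they do the work, as an engineer would, in place of code of your own. Each camera call takes 0.05 s, during which the arm holds its last target. There are 200 camera calls.

## Working session

There is one attempt and no reset: what is moved stays moved. The work goes in short steps, Python scripts to look and compute and a tool call to move; the robot and the scene stay as the last step left them, time stands still between calls to the robot, and variables do not carry over. Pictures are saved under pics/ and viewed, about 8 in all and at most 12, crops included, and the job is handed in when it is done.

Besides the shell and the picture viewer there is one more tool, called after "Emit:" as a command line: name --argument value ..., lists and objects as JSON in quotes. play_rows: Moves the arm, as the interface text tells. Its arguments: {"type":"object","properties":{"rows":{"type":"array"}},"required":["rows"]}

```bash
ls; mkdir -p pics; cat > h.py <<'E'
from bench import *
import numpy as np, cv2
def cam(n):
    s=snapshot(n); s['K']=np.array([[s['fx'],0,s['cx']],[0,s['fy'],s['cy']],[0,0,1]]); s['R']=cv2.Rodrigues(np.array(s['rvec'],float))[0]; s['t']=np.array(s['tvec'],float); return s
def onz(s,uv,z):
    d=s['R'].T@np.linalg.solve(s['K'],[uv[0],uv[1],1.]); c=-s['R'].T@s['t']; return c+d*(z-c[2])/d[2]
def proj(s,P):
    q=s['R']@np.array(P,float)+s['t']; q=s['K']@q; return q[:2]/q[2]
def tri(a,uva,b,uvb):
    Pa=a['K']@np.c_[a['R'],a['t']];Pb=b['K']@np.c_[b['R'],b['t']]
    X=cv2.triangulatePoints(Pa,Pb,np.array(uva,float).reshape(2,1),np.array(uvb,float).reshape(2,1)).ravel(); return X[:3]/X[3]
E
python3 - <<'E'
from h import *
o=get_obs(); print(o)
for n in ("scene","top"):
    s=cam(n); cv2.imwrite(f"pics/{n}0.png",s['pixels'][:,:,::-1]); print(n,s['fx'],-s['R'].T@s['t'])
    for l in ["clamp","lever_peg_top","push_post_top","rail_pointer","mark","handle_top","front_pointer","square_jar","round_jar_a","crock","spare_jar","funnel","silicone_lid"]:
        for r in silhouettes(n,l)[:4]:
            m=r['mask']; ys,xs=np.nonzero(m); print(l,round(r['confidence'],2),r['point'],len(xs),(xs.min(),xs.max(),ys.min(),ys.max()) if len(xs) else '')
E
```

```text
pics
{'time': 0.0, 'joint_positions': array([ 1.20891726e+00,  8.79664755e-02,  1.37226105e+00, -3.35446986e-05,
        1.68360357e+00, -1.03092285e-01]), 'qvel': array([ 0.00013784,  0.00097552, -0.00019053, -0.00112776, -0.0007263 ,
       -0.00020651]), 'joint_torque': array([ 1.02008100e-03, -3.40192723e+01, -3.02426398e+01,  7.17441039e-02,
        3.33667151e-02, -1.93486057e-04]), 'tool_pos': array([0.14056268, 0.53115843, 0.20429447]), 'ee_rot': array([-3.13936267e+00, -1.97194301e-04,  2.88280191e+00]), 'wrist_force': array([ 0.32476943, -0.18114375, -0.18001343]), 'wrist_torque': array([-0.02803484, -0.02816198, -0.01478355]), 'width': 0.09388559857091494}
scene 511.459948036004 [ 1.31881894 -0.74962421  0.88470792]
clamp 0.64 [291.9, 269.6] 462 (np.int64(253), np.int64(287), np.int64(281), np.int64(304))
lever_peg_top 0.96 [293.2, 266.7] 418 (np.int64(253), np.int64(287), np.int64(281), np.int64(303))
lever_peg_top 0.62 [227.8, 343.5] 478 (np.int64(337), np.int64(357), np.int64(218), np.int64(249))
lever_peg_top 0.58 [209.3, 460.0] 1235 (np.int64(443), np.int64(475), np.i
[... 2542 characters left out ...]
int64(352), np.int64(201), np.int64(224))
round_jar_a 0.64 [215.1, 314.5] 417 (np.int64(300), np.int64(320), np.int64(204), np.int64(228))
round_jar_a 0.57 [242.8, 298.4] 415 (np.int64(287), np.int64(307), np.int64(231), np.int64(254))
crock 0.89 [282.2, 154.4] 2274 (np.int64(129), np.int64(185), np.int64(253), np.int64(306))
crock 0.52 [242.4, 333.1] 6313 (np.int64(282), np.int64(421), np.int64(196), np.int64(297))
funnel 0.93 [221.3, 489.2] 935 (np.int64(471), np.int64(506), np.int64(207), np.int64(240))
funnel 0.3 [280.3, 504.1] 846 (np.int64(487), np.int64(519), np.int64(264), np.int64(297))
silicone_lid 0.93 [280.6, 502.4] 830 (np.int64(487), np.int64(519), np.int64(265), np.int64(296))
```

```bash
python3 - <<'E'
import cv2
a=cv2.imread("pics/top0.png")[185:320,240:440]; cv2.imwrite("pics/top0c.png",cv2.resize(a,None,fx=4,fy=4,interpolation=2))
a=cv2.imread("pics/scene0.png")[190:330,230:430]; cv2.imwrite("pics/scene0c.png",cv2.resize(a,None,fx=4,fy=4,interpolation=2))
E
```

```text
(no output)
```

View pics/top0c.png

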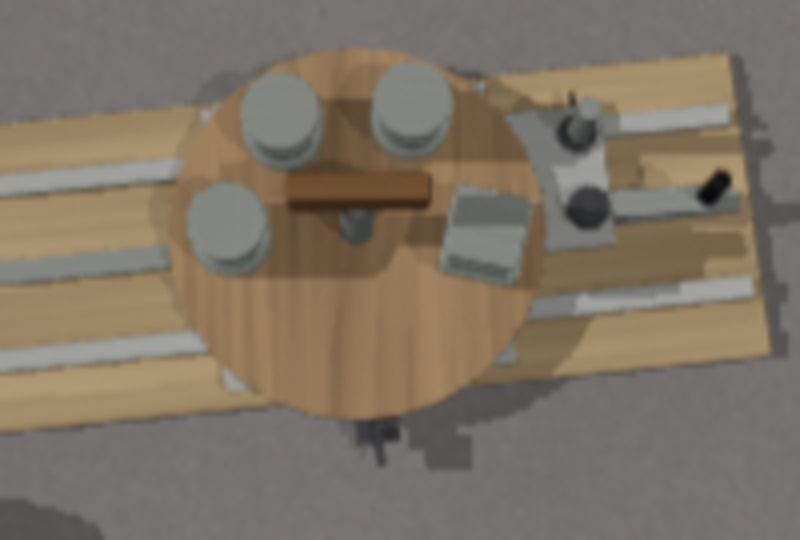

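View pics/scene0c.png

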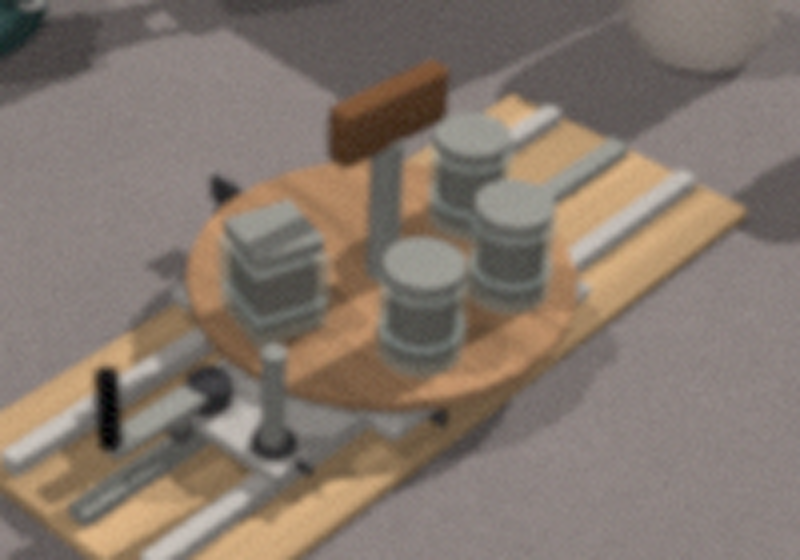

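View pics/top0.png

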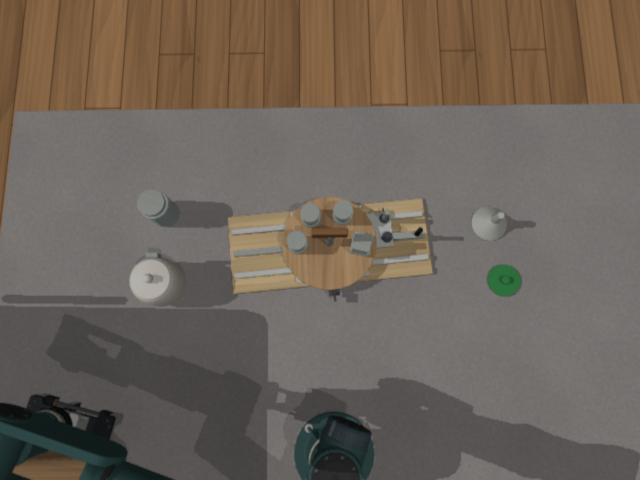

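Top view: the bar is at (330,231), pegs, post and lever are right of the disc at (420,229), (387,212) and (387,237), and the square jar is right of the axis at about (362,238). Scene view: a dark blade at about (340,294) looks like the mark, and the pointer is at about (306,307).

```bash
python3 - <<'E'
from h import *
S=cam("scene");T=cam("top")
t=lambda c:(240+c[0]/4,185+c[1]/4); s=lambda c:(230+c[0]/4,190+c[1]/4)
P=dict(pivot=((588,205),(210,380),.055),peg=((722,177),(107,373),.109),post=((590,107),(273,350),.110),handle=((359,184),(388,88),.195),sq=((491,211),(272,222),.12),
 r1=((280,110),(472,133),.12),r2=((412,97),(515,203),.12),r3=((226,220),(425,265),.12))
f=lambda a:np.round(a*1000).astype(int)
for k,(a,b,z) in P.items(): print(k,f(onz(T,t(a),z)),f(onz(S,s(b),z)),f(tri(T,t(a),S,s(b))))
for k,a,z in [("rptr",(572,96),.034),("fptr",(378,432),.06),("bar L",(287,183),.195),("bar R",(430,184),.195),("disc c",(357,233),.05),("baseTL",(0,125),.012),("baseTR",(730,57),.012),("baseBR",(770,352),.012)]: print(k,f(onz(T,t(a),z)))
for k,b,z in [("rptr",(307,467),.034),("mark top",(441,408),.038),("mark foot",(441,424),.012),("bar NL",(330,105),.195),("bar FL",(430,62),.195),("bar FR",(447,70),.195),("bar NR",(345,115),.195)]:
  X=onz(S,s(b),z);print(k,f(X),"top crop",np.round((proj(T,X)-[240,185])*4))
import numpy as np
for n,l in (("top","crock"),("top","funnel"),("top","silicone_lid"),("scene","spare_jar")):
  print(l,[f(onz(T if n=="top" else S,r['point'][::-1],.07)) for r in silhouettes(n,l)[:1]])
# big crops
a=T['pixels'][195:230,335:425,::-1];b=S['pixels'][270:325,260:360,::-1]
cv2.imwrite("pics/c1.png",np.vstack([cv2.resize(a,(720,280),interpolation=2),cv2.resize(b,(560,308),interpolation=2)] if 0 else [cv2.resize(a,(560,218),interpolation=2),cv2.resize(b,(560,308),interpolation=2)]))
E
```

```text
pivot [ 569 -157   55] [ 573 -153   55] [ 571 -155   55]
peg [ 576 -238  109] [ 578 -233  109] [ 578 -236  111]
post [ 624 -153  110] [ 626 -148  110] [ 626 -151  111]
handle [556   1 195] [558   4 195] [557   3 195]
sq [553 -85 120] [540 -76 120] [551 -84 130]
r1 [622  51 120] [552  91 120] [604  44 169]
r2 [630 -35 120] [626  55 120] [645 -10 158]
r3 [549  87 120] [634 -33 120] [555  76  21]
rptr [ 652 -151   34]
fptr [415 -11  60]
bar L [557  45 195]
bar R [555 -42 195]
disc c [552   1  50]
baseTL [641 255  12]
baseTR [ 685 -268   12]
baseBR [ 472 -286   12]
rptr [ 653 -144   34] top crop [562.  95.]
mark top [671 -50  38] top crop [427.  70.]
mark foot [662 -39  12] top crop [411.  92.]
bar NL [549 -36 195] top crop [420. 194.]
bar FL [553  46 195] top crop [286. 189.]
bar FR [567  47 195] top crop [283. 167.]
bar NR [563 -37 195] top crop [420. 172.]
crock [array([450, 459,  70])]
funnel [array([ 598, -434,   70])]
silicone_lid [array([ 439, -457,   70])]
spare_jar [array([659, 456,  70])]
```

View pics/c1.png

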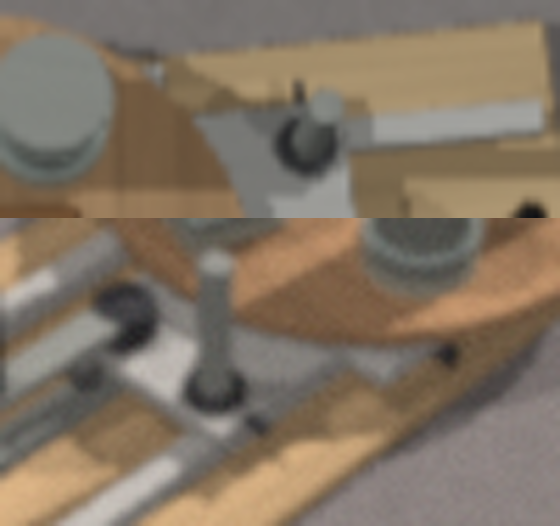

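Emit:
play_rows --rows '[[4, [43.7, -76.7, 5], [0, 0, -1.227]], [4, [43.7, -76.7, 5], [0, 0, -1.227]], [4, [43.7, -76.7, 5], [0, 0, -1.227]], [4, [43.7, -76.7, 5], [0, 0, -1.227]], [4, [43.7, -76.7, 5], [0, 0, -1.227]], [4, [43.7, -76.7, 5], [0, 0, -1.227]], [4, [43.7, -76.7, 5], [0, 0, -1.227]], [4, [43.7, -76.7, 5], [0, 0, -1.227]]]'

```text
time: 2.37
tool_pos: [0.3059, 0.2408, 0.2248]
ee_rot: [3.14, -0.0, 1.877]
wrist_force: [1.3, -0.3, -0.4]
width: 0.0441
```

```bash
python3 - <<'E'
import bench; from h import *
print({k:v for k,v in vars(bench).items() if isinstance(v,(int,float))})
try: print(tcp_to_grasp)
except Exception as e: print(e)
o=get_obs(); print(o['tool_pos'],o['ee_rot'],o['width'],o['time'])
E
```

```text
{'tcp_to_grasp': 0.0188}
0.0188
[0.30591446 0.24080681 0.22478508] [ 3.14017400e+00 -2.23255744e-04  1.87735286e+00] 0.04409281521270466 2.3667
```

Emit:
play_rows --rows '[[4, [27.1, -47.7, 0], [0, 0, -0.22]], [4, [27.1, -47.7, 0], [0, 0, -0.22]], [4, [27.1, -47.7, 0], [0, 0, -0.22]], [4, [27.1, -47.7, 0], [0, 0, -0.22]], [4, [27.1, -47.7, 0], [0, 0, -0.22]], [4, [27.1, -47.7, 0], [0, 0, -0.22]], [4, [27.1, -47.7, 0], [0, 0, -0.22]], [4, [27.1, -47.7, 0], [0, 0, -0.22]]]'

```text
time: 3.03
tool_pos: [0.4708, -0.0495, 0.2247]
ee_rot: [3.141, 0.0, 1.662]
wrist_force: [0.6, 0.5, 0.2]
width: 0.0403
```

Emit:
play_rows --rows '[[4, [12.5, -22, 0], [0, 0, 0]], [4, [12.5, -22, 0], [0, 0, 0]], [4, [12.5, -22, 0], [0, 0, 0]], [4, [12.5, -22, 0], [0, 0, 0]], [4, [12.5, -22, 0], [0, 0, 0]], [4, [12.5, -22, 0], [0, 0, 0]], [4, [12.5, -22, 0], [0, 0, 0]], [4, [12.5, -22, 0], [0, 0, 0]]]'

```text
time: 3.7
tool_pos: [0.5953, -0.2694, 0.2215]
ee_rot: [-3.138, -0.002, 1.66]
wrist_force: [0.5, 0.3, -0.7]
width: 0.0401
```

Emit:
play_rows --rows '[[4, [-1.8, 3.3, -4], [0, 0, 0]], [4, [-1.8, 3.3, -8], [0, 0, 0]], [4, [-1.8, 3.3, -11], [0, 0, 0]], [4, [-1.8, 3.3, -13.5], [0, 0, 0]], [4, [-1.8, 3.3, -15.5], [0, 0, 0]], [4, [-1.8, 3.3, -15.5], [0, 0, 0]], [0, [-1.8, 3.3, -15.5], [0, 0, 0]], [0, [-1.8, 3.3, -15.5], [0, 0, 0]]]'

```text
time: 4.37
tool_pos: [0.5782, -0.234, 0.072]
ee_rot: [3.138, 0.002, 1.664]
wrist_force: [0.0, -0.1, -0.5]
width: 0.0301
```

Emit:
play_rows --rows '[[0, [0, 0, 0], [0, 0, 0]], [0, [0, 0, 0], [0, 0, 0]], [0, [0, 0, 0], [0, 0, 0]]]'

```text
time: 4.62
tool_pos: [0.576, -0.2351, 0.0721]
ee_rot: [-3.14, 0.002, 1.663]
wrist_force: [-6.8, 0.0, 6.7]
width: 0.0145
```

Emit:
play_rows --rows '[[0, [-0.8, 0, 0], [0, 0, -0.1]], [0, [-1.6, 0, 0], [0, 0, -0.2]], [0, [-2.4, 0.15, 0], [0, 0, -0.3]], [0, [-3.15, 0.35, 0], [0, 0, -0.4]], [0, [-3.9, 0.65, 0], [0, 0, -0.5]], [0, [-4.6, 1.0, 0], [0, 0, -0.6]], [0, [-5.3, 1.45, 0], [0, 0, -0.7]]]'

```text
time: 5.2
tool_pos: [0.5236, -0.2219, 0.0719]
ee_rot: [3.138, 0.003, 0.957]
wrist_force: [-4.6, -3.5, 4.8]
width: 0.0145
```

Emit:
play_rows --rows '[[0, [-0.6, 0.5, 0], [0, 0, -0.1]], [0, [-1.2, 1.05, 0], [0, 0, -0.2]], [0, [-1.7, 1.65, 0], [0, 0, -0.3]], [0, [-2.2, 2.3, 0], [0, 0, -0.4]], [0, [-2.55, 3.0, 0], [0, 0, -0.5]], [0, [-2.9, 3.75, 0], [0, 0, -0.6]], [0, [-3.0, 4.15, 0], [0, 0, -0.65]], [0, [-3.1, 4.4, 0], [0, 0, -0.68]]]'

```text
time: 5.87
tool_pos: [0.4913, -0.1781, 0.0719]
ee_rot: [3.137, 0.004, 0.28]
wrist_force: [-6.0, -7.9, 5.2]
width: 0.0149
```

Emit:
play_rows --rows '[[0, [-0.1, 1.2, 0], [0, 0, 0]], [0, [-0.2, 2.4, 0], [0, 0, 0]], [0, [-0.3, 3.6, 0], [0, 0, 0]], [0, [-0.4, 4.8, 0], [0, 0, 0]], [0, [-0.5, 6, 0], [0, 0, 0]], [0, [-0.6, 7.2, 0], [0, 0, 0]], [0, [-0.7, 8.2, 0], [0, 0, 0]], [0, [-0.7, 8.2, 0], [0, 0, 0]]]'

```text
time: 6.53
tool_pos: [0.4844, -0.0937, 0.0718]
ee_rot: [3.141, 0.003, 0.284]
wrist_force: [-9.7, -0.3, 9.0]
width: 0.0146
```

```bash
python3 - <<'E'
from h import *
o=get_obs(); print(o['tool_pos'],o['wrist_force'],o['time'])
S=cam("scene");T=cam("top")
a=T['pixels'][190:250,300:400,::-1];b=S['pixels'][235:315,290:390,::-1]
cv2.imwrite("pics/c2.png",np.vstack([cv2.resize(a,(400,240),interpolation=2),cv2.resize(b,(400,320),interpolation=2)]))
E
```

```text
[ 0.48437995 -0.09368087  0.07179443] [-9.65435639 -0.3070604   9.00731387] 6.5333
```

View pics/c2.png

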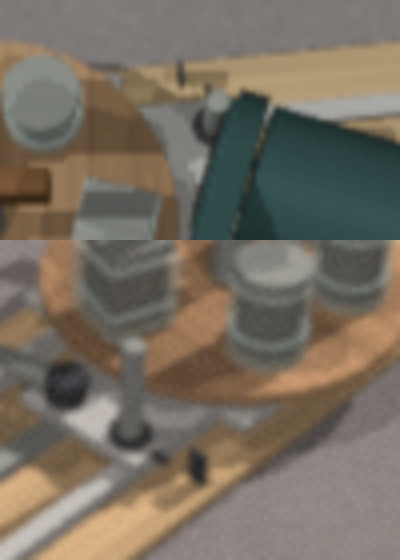

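In the scene crop the mark blade is at about (339.5,291.5) px and the pointer tip at about (330,289), a bit short of it. In the top view the mark is at about (345,208).

```bash
python3 - <<'E'
from h import *
S=cam("scene");T=cam("top")
f=lambda a:np.round(a*1000,1)
def dark(s,x0,x1,y0,y1,th):
    g=s['pixels'][y0:y1,x0:x1].astype(int).sum(2)/3; print(g.astype(int)) ; m=np.clip(th-g,0,None); yy,xx=np.mgrid[y0:y1,x0:x1]; return (xx*m).sum()/m.sum(),(yy*m).sum()/m.sum()
m1=dark(T,342,350,203,214,90);m2=dark(S,334,346,284,299,80);p=dark(S,324,335,284,295,80)
print(m1,m2,p, "tri",f(tri(T,m1,S,m2)),f(onz(T,m1,.025)),f(onz(S,m2,.025)))
c=np.cos(.085);s_=np.sin(.085)
print("ptr",f(onz(S,p,.034)))
E
```

```text
[[123 122 122 120 119 120 119 120]
 [122 120 116 114 118 116 119 116]
 [120 117 101 100 122 122 126 124]
 [121 119  93  89 128 137 139 140]
 [125 121  89  80 120 128 130 130]
 [124 119  82  71  96 106 108 108]
 [123 120  86  67  85 102 105 107]
 [134 132  98  65  94 105 106 112]
 [144 145 120  93 123 125 120 128]
 [132 142 137 128 144 147 137 140]
 [102 120 132 135 137 136 125 124]]
[[103 100  99 101 102  99  99  97  95  97  98  99]
 [103  97  97  96  92  96  98  97  98 101 104 109]
 [100 100  95  90  87  91  93 100 104 111 116 118]
 [ 99 100  94  80  73  79  92  99 108 115 119 121]
 [ 98  93  92  69  60  60  78  92 115 118 119 120]
 [101  91  83  67  45  49  59  85 105 119 123 118]
 [ 93  94  83  65  47  45  42  72 105 117 117 114]
 [ 98  92  82  62  41  35  43  72 107 125 128 126]
 [101 100  84  64  43  39  47  78 118 144 146 146]
 [117 124 106  77  51  38  52  81 125 150 157 164]
 [141 145 132  96  61  44  53  83 121 150 158 160]
 [148 150 133 106  80  63  62  90 125 146 149 147]
 [136 125 121 107 102  92  95 115 132 140 141 131]
 [122 112 114 112 114 121 131 142 148 141 124 111]
 [117 110 115 119 134 145 148 148 141 125 112 102]]
[[ 63  51  51  60  86 102 102 105 104 103 103]
 [ 48  50  61  81 100 103 108  99 105 102 103]
 [ 52  64  81  97 103 110 106 106 102  99 100]
 [ 93 100 107 107  96  87  93  98  94  98  99]
 [139 138 127  96  67  67  69  84  90  93  98]
 [168 154 131 101  72  54  58  71  80  90 101]
 [162 142 118  98  84  66  52  66  80  89  93]
 [127 113 108  99  97  82  81  75  87  96  98]
 [108 103 103 103  98  97  92  92  94  96 101]
 [ 99  96  97  95  92 101  97  91  97 102 117]
 [ 96 100  95  96  96  96  93  95 103 119 141]]
(np.float64(344.9255319148936), np.float64(208.73049645390068)) (np.float64(338.8334052654294), np.float64(291.258523953388)) (np.float64(326.9680567879326), np.float64(286.6264418811003)) tri [657.  -43.   26.9] [656.  -44.7  25. ] [656.5 -39.8  25. ]
ptr [631.5 -57.6  34. ]
```

```bash
python3 - <<'E'
from h import *
S=cam("scene")
c=np.cos(.085);s_=np.sin(.085); v=lambda X:1000*(-s_*X[0]+c*X[1])
y0,y1,x0,x1=286,293,327,334
g=S['pixels'][y0:y1,x0:x1].astype(int).sum(2)/3; m=np.clip(92-g,0,None); yy,xx=np.mgrid[y0:y1,x0:x1]; m[yy-286<1]=0
p=((xx*m).sum()/m.sum(),(yy*m).sum()/m.sum())
P=onz(S,p,.034); print(p,P,v(P)); 
M=onz(S,(338.83,291.26),.025); print(M,v(M)); print("need",v(M)-v(P))
# model check: mark top-edge, tip
for z in(.012,.038):
  for dx in(-7,7): print(z,dx,proj(S,[M[0]+dx*c/1e3,M[1]+dx*s_/1e3,z]))
for d in (0,-8,-16): print(proj(S,[P[0]+d*c/1e3,P[1]+d*s_/1e3,.034]))
E
```

```text
(np.float64(329.8885819521179), np.float64(289.316758747698)) [ 0.64361542 -0.05902476  0.034     ] -113.45312060955732
[ 0.65650484 -0.03976336  0.025     ] -95.3555429554011
need 18.09757765415621
0.012 -7 [336.48481525 293.82788403]
0.012 7 [340.68658379 296.44044471]
0.038 -7 [336.96320177 286.05105384]
0.038 7 [341.21647871 288.64690072]
[329.88858195 289.31675875]
[327.49636109 287.83073745]
[325.12049298 286.35487429]
```

Emit:
play_rows --rows '[[0, [-0.05, 0.6, 0], [0, 0, 0]], [0, [-0.1, 1.2, 0], [0, 0, 0]], [0, [-0.15, 1.6, 0], [0, 0, 0]], [0, [-0.15, 1.6, 0], [0, 0, 0]]]'

```text
time: 7.12
tool_pos: [0.4826, -0.0791, 0.0718]
ee_rot: [3.139, 0.004, 0.282]
wrist_force: [-10.3, -3.2, 8.4]
width: 0.0143
```

```bash
cat > al.py <<'E'
from h import *
o=get_obs(); print(o['tool_pos'],o['wrist_force'],o['time'])
S=cam("scene")
a=S['pixels'][270:305,315:355,::-1]
cv2.imwrite("pics/c3.png",cv2.resize(a,(600,525),interpolation=2))
print((S['pixels'][282:297,328:346].astype(int).sum(2)/3).astype(int))
E
python3 al.py
```

```text
[ 0.48262443 -0.07910566  0.07180004] [-10.28383288  -3.16729614   8.35698439] 7.1167
[[ 54  50  56  84  96 103 100 101 104 107  96  96  98  99  95  98  94  95]
 [ 54  62  78  97 101 100 104 103 102 104  97  99  94  93  95  90  94  96]
 [ 81  91 103 108  99  98 100  99  98 101 103  99  98  93  96 100  98 101]
 [111 118 115  97  78  84  89  93  96  95  93  95  94  96  95 104 103 112]
 [137 132 113  85  60  63  77  86  89  87  87  90  95  93  98 104 111 114]
 [150 128 107  85  69  62  66  74  80  73  72  77  88  91  95  94 104 112]
 [137 114 102  95  84  70  69  77  84  71  56  62  71  78  92  97 104 114]
 [111 101 101  93  93  86  85  90  84  68  50  43  57  74 103 114 125 129]
 [ 99  97  98  96  97  94  93  92  83  63  47  42  51  83 131 151 155 149]
 [ 96  96  96  94  98  98  94  89  83  64  43  42  54  92 140 163 163 160]
 [ 98  97  94  95  92  96 101 104  90  66  45  39  50  96 140 160 156 160]
 [ 97  96  96  94 104 115 126 138 122  84  50  42  54  91 135 153 160 157]
 [105  98 102 113 124 139 154 156 131  98  66  43  47  84 124 147 157 158]
 [117 127 130 138 153 161 164 162 137 110  82  66  61  91 122 142 153 149]
 [139 150 157 154 157 159 149 140 126 114 101  86  94 117 138 139 139 129]]
```

View pics/c3.png

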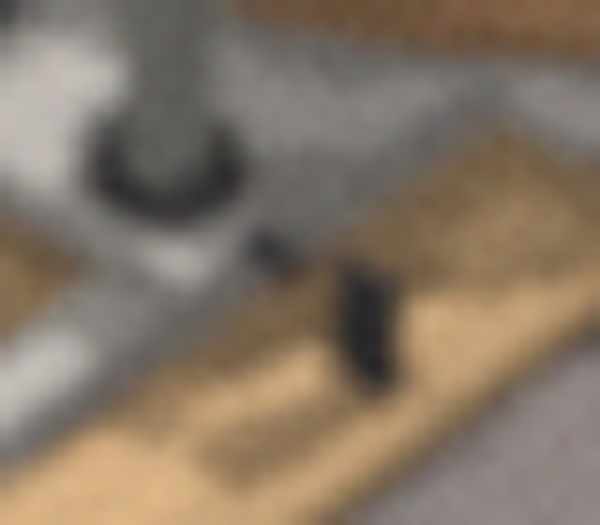

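```bash
cat > fit.py <<'E'
from h import *
from scipy.optimize import minimize
S=cam("scene")
psi=.085;c=np.cos(psi);s_=np.sin(psi); v=lambda X:1000*(-s_*X[0]+c*X[1]); u=lambda X:1000*(c*X[0]+s_*X[1])
def W(u_,v_,z): return [(c*u_-s_*v_)/1e3,(s_*u_+c*v_)/1e3,z/1e3]
def cen(x0,x1,y0,y1,th):
    g=S['pixels'][y0:y1,x0:x1].astype(int).sum(2)/3; m=np.clip(th-g,0,None); yy,xx=np.mgrid[y0:y1,x0:x1]; return (xx*m).sum()/m.sum(),(yy*m).sum()/m.sum()
# blade box hull centroid -> (u,v)
def boxc(uu,vv,a,b,z0,z1):
    k=16;pts=np.array([proj(S,W(uu+i*a/2,vv+j*b/2,z)) for i in(-1,1) for j in(-1,1) for z in(z0,z1)],np.float32)
    M=cv2.moments(cv2.convexHull(pts)); return np.array([M['m10']/M['m00'],M['m01']/M['m00']])
E
cat >> al.py <<'E'
E
python3 - <<'E'
from fit import *
mk=np.array(cen(335,344,285,298,78))
r=minimize(lambda q:((boxc(q[0],q[1],14,4,12,38)-mk)**2).sum(),[650,-95],method="Nelder-Mead"); M=r.x
print("mark px",mk,"u,v",M, "fit",r.fun)
p=np.array(cen(331,336,285,290,88)); print("ptr px",p)
# bar hypothesis: tip at u=M-11, visible bar 10 long, 4 wide, top 34 or tip centred 34
for z0,z1 in((30,34),(32,36),(26,34)):
  r=minimize(lambda q:((boxc(q[0],q[1],10,4,z0,z1)-p)**2).sum(),[630,-98],method="Nelder-Mead"); print(z0,z1,r.x,"tip u if 10 long",r.x[0]+5,"need dv",M[1]-r.x[1])
E
```

```text
mark px [338.75228036 291.16946711] u,v [650.44280329 -95.31991795] fit 3.172823358134054e-11
ptr px [333.1858156 286.8893617]
30 34 [634.71050733 -99.01865833] tip u if 10 long 639.7105073282603 need dv 3.698740381281553
32 36 [ 636.15454144 -100.80089714] tip u if 10 long 641.1545414438882 need dv 5.480979189463241
26 34 [633.27204204 -97.24265703] tip u if 10 long 638.2720420417502 need dv 1.9227390799761963
```

Emit:
play_rows --rows '[[0, [-0.03, 0.4, 0], [0, 0, 0]], [0, [-0.03, 0.4, 0], [0, 0, 0]], [0, [-0.03, 0.4, 0], [0, 0, 0]]]'

```text
time: 7.47
tool_pos: [0.4823, -0.0756, 0.0718]
ee_rot: [3.139, 0.005, 0.282]
wrist_force: [-11.3, -3.3, 9.6]
width: 0.0144
```

```bash
sed -i 's/c3.png/c4.png/' al.py; python3 al.py
```

```text
[ 0.48230177 -0.07555153  0.07178321] [-11.34747526  -3.32029542   9.58722417] 7.4667
[[ 52  49  50  70  90 103 108 106 100 101 101  96  93  95 100  96  98  96]
 [ 52  57  76  91 100 109 106 103 104 100  99  98  96  98  94  94  97  99]
 [ 92 100 107 109  93  84  89  97  99 102  98  96  97  94  96  96  95 104]
 [136 137 126 111  88  65  73  81  88  93  93  97  97  96  96  95  96 110]
 [166 151 128 108  85  64  57  63  74  85  89  88  91  92  92  95  98 111]
 [159 145 115 104  87  76  68  58  67  69  69  79  86  93  94  94  97 107]
 [127 112 108 100  99  91  85  82  78  66  57  59  75  84  92 104 107 111]
 [106 101 100  98  98  94  89  94  84  65  48  46  56  81 109 127 136 135]
 [100  97  98  97  97  93  96  92  85  64  48  43  46  90 135 160 159 157]
 [ 95  97  97  96  96  99  97  95  87  61  44  44  54  96 144 165 164 160]
 [ 92  96  93  92  95  98 105 113  96  71  49  43  51  98 141 159 161 158]
 [100 101  97  96 102 111 133 143 124  86  53  42  50  93 136 152 158 165]
 [112 115 114 120 130 138 155 163 140 102  63  44  54  86 124 151 156 158]
 [123 131 139 150 159 163 162 156 138 109  77  62  63  90 124 143 150 151]
 [132 148 160 161 163 158 151 141 122 109  99  92  91 116 133 140 142 133]]
```

View pics/c4.png

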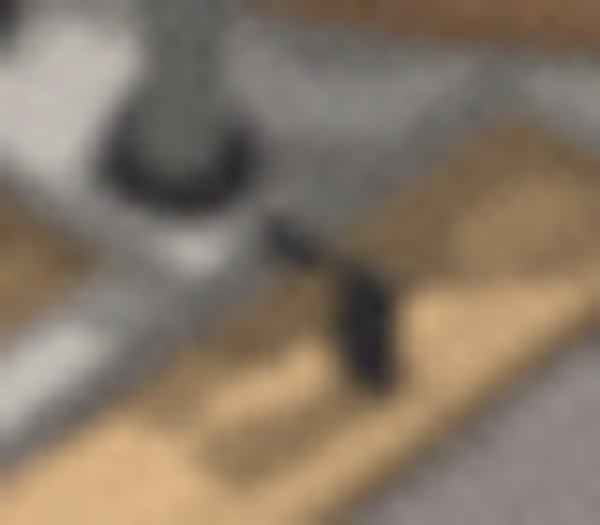

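```bash
python3 - <<'E'
from fit import *
M=[650.44,-95.32]
for win in((332,336,284,289),(331,337,284,289)):
  p=np.array(cen(*win,88)); print("ptr px",p)
  for z0,z1 in((30,34),(32,36)):
    r=minimize(lambda q:((boxc(q[0],q[1],10,4,z0,z1)-p)**2).sum(),[630,-98],method="Nelder-Mead"); print(z0,z1,r.x,"need dv",M[1]-r.x[1])
E
```

```text
ptr px [334.0195122 286.2097561]
30 34 [634.51608915 -95.59804996] need dv 0.278049956949701
32 36 [635.96061182 -97.38826977] need dv 2.0682697705460384
ptr px [334.39736842 286.33552632]
30 34 [635.51494982 -95.29338856] need dv -0.02661143884432704
32 36 [636.95714363 -97.08433436] need dv 1.764334357493098
```

Emit:
play_rows --rows '[[4, [0, 0, 0], [0, 0, 0]], [4, [0, 0, 0], [0, 0, 0]], [4, [0, 0, 0], [0, 0, 0]], [4, [0, 0, 4], [0, 0, 0]], [4, [0, 0, 8], [0, 0, 0]], [4, [-2, -4, 9], [0, 0, 0]], [4, [-4, -8, 9], [0, 0, 0]], [4, [-6, -12, 9], [0, 0, 0]]]'

```text
time: 8.23
tool_pos: [0.4298, -0.1857, 0.1616]
ee_rot: [3.138, -0.004, 0.286]
wrist_force: [-0.5, -0.8, -0.8]
width: 0.0399
```

Emit:
play_rows --rows '[[4, [-1, -4, 0], [0, 0, 0]], [4, [-2, -8, 0], [0, 0, 0]], [4, [-3, -12, 0], [0, 0, 0]]]'

```text
time: 8.48
tool_pos: [0.3986, -0.3065, 0.1599]
ee_rot: [3.14, -0.001, 0.283]
wrist_force: [-0.4, 0.4, 0.4]
width: 0.0397
```

```bash
python3 - <<'E'
from h import *
o=get_obs(); print(o['tool_pos'],o['time'])
T=cam("top")
cv2.imwrite("pics/c5.png",cv2.resize(T['pixels'][190:290,270:400,::-1],(780,600),interpolation=2))
print((T['pixels'][202:216,339:353].astype(int).sum(2)/3).astype(int))
E
```

```text
[ 0.39856119 -0.3064565   0.15993202] 8.4833
[[122 120 120 122 125 124 122 121 121 120 119 121 120 120]
 [121 120 121 123 122 122 120 120 120 120 120 120 120 121]
 [121 121 122 122 121 116 115 119 117 119 116 118 118 121]
 [115 117 120 120 118 102 100 123 123 127 124 127 128 130]
 [123 124 122 121 118  93  89 129 137 140 141 141 141 140]
 [141 140 130 124 121  88  80 120 129 130 130 130 130 130]
 [140 139 127 124 119  82  72  96 106 109 109 109 109 108]
 [140 138 127 124 120  86  67  85 102 108 108 108 108 108]
 [142 142 135 128 124  96  62  89 109 113 114 113 114 114]
 [148 148 147 137 131 114  76  90 125 133 132 122 118 118]
 [151 151 149 138 134 132  95  85 138 147 147 135 133 131]
 [139 140 138 125 123 131 105  97 134 141 143 144 146 146]
 [113 116 115 103 101 111  97 119 135 138 137 137 135 138]
 [102 106 107 100 104 114 108 132 139 139 136 133 128 136]]
```

View pics/c5.png

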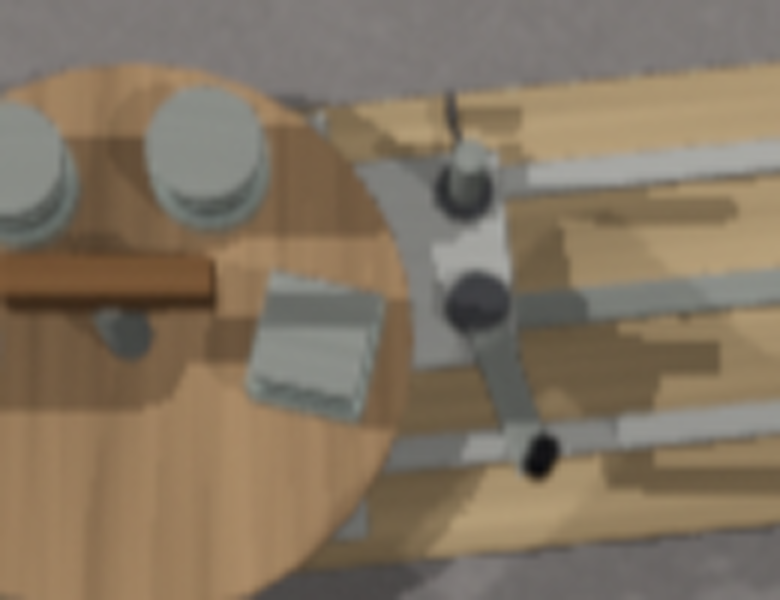

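```bash
python3 - <<'E'
from fit import *
import fit
T=cam("top"); 
g=T['pixels'].astype(float).mean(2)
u0=650.4
# render-compare: predicted line columns at each row for mark & pointer
def row_center(r,x0,x1,th):
    w=np.clip(th-g[r,x0:x1],0,None); return (np.arange(x0,x1)*w).sum()/w.sum()
print("mark rows",[(r,round(row_center(r,342,348,115),2)) for r in range(205,211)])
print("ptr rows",[(r,round(row_center(r,344,348,t),2)) for r,t in((211,125),(212,125),(213,128))])
def colv(vv,uu,z): return proj(T,W(uu,vv,z))
for vv in(-101,-99,-97):
  print(vv,"mark",[np.round(colv(vv,u0+d,z),2) for d,z in((7,38),(-7,38),(-7,12))],"ptr",[np.round(colv(vv,u0-11-d,z),2) for d in(0,6) for z in(34,)])
print("disc rim etc; jar side")
E
```

```text
mark rows [(205, np.float64(344.49)), (206, np.float64(344.55)), (207, np.float64(344.57)), (208, np.float64(345.01)), (209, np.float64(345.22)), (210, np.float64(345.18))]
ptr rows [(211, np.float64(345.25)), (212, np.float64(345.58)), (213, np.float64(345.57))]
-101 mark [array([345.09, 204.94]), array([345.61, 209.75]), array([345.22, 212.06])] ptr [array([345.7 , 211.48]), array([345.92, 213.55])]
-99 mark [array([344.39, 205.  ]), array([344.9 , 209.82]), array([344.53, 212.12])] ptr [array([344.99, 211.55]), array([345.21, 213.61])]
-97 mark [array([343.68, 205.07]), array([344.19, 209.88]), array([343.83, 212.19])] ptr [array([344.28, 211.62]), array([344.5 , 213.68])]
disc rim etc; jar side
```

Emit:
play_rows --rows '[[4, [1.4, 3.85, 0], [0, 0, 0]], [4, [2.8, 7.7, 0], [0, 0, 0]], [4, [4.2, 11.5, 0], [0, 0, 0]], [4, [5.6, 15.4, 0], [0, 0, 0]], [4, [7, 19.2, 0], [0, 0, 0]], [4, [8.4, 23.1, 0], [0, 0, 0]], [4, [8.4, 23.1, -4], [0, 0, 0]], [4, [8.4, 23.1, -8], [0, 0, 0]]]'

```text
time: 9.3
tool_pos: [0.4865, -0.0699, 0.0819]
ee_rot: [3.138, -0.008, 0.29]
wrist_force: [0.9, -0.6, -0.4]
width: 0.0399
```

Emit:
play_rows --rows '[[4, [0, 0, -0.8], [0, 0, 0]], [0, [0, 0, -0.8], [0, 0, 0]], [0, [0, 0, -0.8], [0, 0, 0]], [0, [0, 0, -0.8], [0, 0, 0]], [0, [0, 0, -0.8], [0, 0, 0]], [0, [0, 0, -0.8], [0, 0, 0]]]'

```text
time: 9.8
tool_pos: [0.4848, -0.0746, 0.0741]
ee_rot: [3.139, -0.004, 0.282]
wrist_force: [0.9, -0.2, 3.4]
width: 0.0141
```

Emit:
play_rows --rows '[[0, [0, 0.15, 0], [0, 0, 0]], [0, [0, 0.15, 0], [0, 0, 0]], [0, [0, 0.15, 0], [0, 0, 0]]]'

```text
time: 10.05
tool_pos: [0.4847, -0.0742, 0.074]
ee_rot: [3.136, -0.004, 0.282]
wrist_force: [-0.2, -4.7, 6.6]
width: 0.0145
```

```bash
cat > chk.py <<'E'
from fit import *
o=get_obs(); print(o['tool_pos'],o['wrist_force'],o['time'])
M=[650.44,-95.32]
for win in((332,336,283,289),(331,337,283,289)):
  p=np.array(cen(*win,88)); print("ptr px",p)
  for z0,z1 in((30,34),(32,36)):
    r=minimize(lambda q:((boxc(q[0],q[1],10,4,z0,z1)-p)**2).sum(),[630,-98],method="Nelder-Mead"); print(z0,z1,r.x,"need dv",M[1]-r.x[1])
print((S['pixels'][281:291,328:340].astype(int).sum(2)/3).astype(int))
E
python3 chk.py
```

```text
[ 0.48470685 -0.07421122  0.07403634] [ 0.08280904 -4.42577124  6.90207629] 10.1
ptr px [333.98313659 286.09443508]
30 34 [634.16107447 -95.33032558] need dv 0.01032558228089897
32 36 [635.60638655 -97.12115425] need dv 1.801154250569084
ptr px [334.37940379 286.27506775]
30 34 [635.33105427 -95.15104994] need dv -0.1689500606186698
32 36 [636.77367355 -96.94233736] need dv 1.6223373552448948
[[ 68  50  48  53  83  97 105 101 100 105 104 100]
 [ 49  49  56  67  95 106 107 107 104 102 100  93]
 [ 53  62  74  93 102 105 107 103 104 103 101 100]
 [ 89  97 106 107  95  87  89  96  99  98 100  97]
 [141 134 126 116  84  70  68  76  90  97  93  96]
 [166 154 131 109  81  65  60  65  74  88  88  92]
 [155 143 119 104  90  79  66  61  67  72  74  77]
 [123 116 106  97  95  89  85  83  74  68  57  66]
 [105  99 100  98 100  97  93  91  85  64  55  40]
 [ 98  96  97  94  95  93 103  94  86  65  46  44]]
```

Emit:
play_rows --rows '[[0, [0, 0.08, 0], [0, 0, 0]], [0, [0, 0.08, 0], [0, 0, 0]], [0, [0, 0.08, 0], [0, 0, 0]]]'

```text
time: 10.35
tool_pos: [0.4847, -0.0735, 0.074]
ee_rot: [3.136, -0.004, 0.282]
wrist_force: [-1.2, -4.5, 6.6]
width: 0.0143
```

```bash
python3 chk.py | grep -v '\[\['
```

```text
[ 0.48464611 -0.07348429  0.07404323] [-0.4240047  -4.79090373  6.49042499] 10.4
ptr px [333.97377049 285.81967213]
30 34 [633.45442186 -94.55524654] need dv -0.764753455179104
32 36 [634.90138639 -96.34797511] need dv 1.0279751115506741
ptr px [334.40721649 286.01804124]
30 34 [634.73730169 -94.3616857 ] need dv -0.9583143013566939
32 36 [636.18129884 -96.15492263] need dv 0.8349226323923915
 [ 52  47  52  63  85 102 101 101 104 102 100  95]
 [ 62  68  81  94 100 105  99 106 102  98 100 101]
 [104 102 110 112  93  80  81  90  97 101  97 101]
 [150 140 135 112  87  67  65  76  85  95  98  99]
 [167 158 140 115  85  61  58  59  68  79  83  91]
 [154 144 124 105  94  83  71  69  65  64  75  76]
 [125 118 110 103 100  95  85  86  77  67  53  61]
 [103 101 103 101 101  95  92  95  84  67  51  42]
 [ 99  96  98  99  91  96  98  93  86  62  47  39]]
```

Emit:
play_rows --rows '[[0, [0.28, -0.8, 0], [0, 0, 0.1]], [0, [0.62, -1.5, 0], [0, 0, 0.2]], [0, [1.04, -2.2, 0], [0, 0, 0.3]], [0, [1.5, -2.8, 0], [0, 0, 0.4]], [0, [2.05, -3.4, 0], [0, 0, 0.5]], [0, [2.65, -3.9, 0], [0, 0, 0.6]], [0, [3.3, -4.35, 0], [0, 0, 0.7]], [0, [3.97, -4.74, 0], [0, 0, 0.8]]]'

```text
time: 11.07
tool_pos: [0.5243, -0.1198, 0.074]
ee_rot: [3.137, -0.001, 1.087]
wrist_force: [-0.1, -0.5, 7.5]
width: 0.0143
```

Emit:
play_rows --rows '[[0, [0.72, -0.3, 0], [0, 0, 0.1]], [0, [1.46, -0.55, 0], [0, 0, 0.2]], [0, [2.23, -0.7, 0], [0, 0, 0.3]], [0, [3.0, -0.8, 0], [0, 0, 0.4]], [0, [3.8, -0.83, 0], [0, 0, 0.5]], [0, [4.2, -0.8, 0], [0, 0, 0.55]], [0, [4.4, -0.78, 0], [0, 0, 0.55]], [0, [4.4, -0.78, 0], [0, 0, 0.55]]]'

```text
time: 11.73
tool_pos: [0.5666, -0.1282, 0.0743]
ee_rot: [-3.142, 0.003, 1.632]
wrist_force: [-7.2, -0.9, 11.7]
width: 0.0143
```

Emit:
play_rows --rows '[[0, [0.2, 0, 0], [0, 0, 0.02]], [0, [0.2, 0, 0], [0, 0, 0.02]], [0, [0.35, 0, 0], [0, 0, 0.02]], [0, [0.35, 0, 0], [0, 0, 0.02]], [0, [0.35, 0, 0], [0, 0, 0.02]]]'

```text
time: 12.15
tool_pos: [0.5667, -0.1271, 0.0741]
ee_rot: [-3.135, -0.0, 1.652]
wrist_force: [-16.0, -0.8, 15.8]
width: 0.0143
```

Emit:
play_rows --rows '[[0, [-0.35, 0, 0], [0, 0, 0]], [4, [-0.35, 0, 0], [0, 0, 0]], [4, [-0.35, 0, 0], [0, 0, 0]], [4, [-0.35, 0, 0], [0, 0, 0]], [4, [-0.35, 0, 4], [0, 0, 0]], [4, [-0.35, 0, 8], [0, 0, 0]], [4, [-0.35, -3, 11], [0, 0, 0]], [4, [-0.35, -7, 13], [0, 0, 0]]]'

```text
time: 12.82
tool_pos: [0.5683, -0.1919, 0.2041]
ee_rot: [3.136, 0.002, 1.658]
wrist_force: [1.5, -0.9, -0.2]
width: 0.04
```

Emit:
play_rows --rows '[[4, [-2, -3.5, 1], [0, 0, 0]], [4, [-4, -7, 2], [0, 0, 0]], [4, [-6, -10, 4], [0, 0, 0]], [4, [-6, -10, 4], [0, 0, 0]]]'

```text
time: 13.15
tool_pos: [0.5046, -0.2994, 0.2431]
ee_rot: [3.139, 0.006, 1.645]
wrist_force: [1.3, -1.2, 0.7]
width: 0.0402
```

```bash
cat > look.py <<'E'
from h import *
import sys
o=get_obs(); print(o['tool_pos'],o['ee_rot'],o['time'])
S=cam("scene");T=cam("top")
f=lambda a:np.round(a*1000,1)
for n,C in(("top",T),("scene",S)):
  for l,z in (("handle_top",.195),("square_jar",.085),("front_pointer",.06)):
    for r in silhouettes(n,l)[:2]:
      ys,xs=np.nonzero(r['mask']); print(n,l,round(r['confidence'],2),np.round(r['point'],1),len(xs),(xs.min(),xs.max(),ys.min(),ys.max()))
a=cv2.resize(T['pixels'][190:305,235:395,::-1],(800,575),interpolation=2); cv2.imwrite(f"pics/{sys.argv[1]}.png",a)
np.save("T.npy",T['pixels']);np.save("S.npy",S['pixels'])
E
python3 look.py c6
```

```text
[ 0.50455464 -0.29938147  0.24312276] [3.13925383 0.00613583 1.64517402] 13.15
top handle_top 0.93 [257.4 288. ] 5096 (np.int64(244), np.int64(336), np.int64(201), np.int64(294))
top square_jar 0.94 [247.4 319.8] 461 (np.int64(310), np.int64(332), np.int64(236), np.int64(260))
top square_jar 0.56 [214.3 272.6] 443 (np.int64(260), np.int64(281), np.int64(207), np.int64(232))
top front_pointer 0.73 [250.7 295.4] 6449 (np.int64(244), np.int64(382), np.int64(201), np.int64(304))
scene handle_top 0.96 [240.8 347. ] 2636 (np.int64(304), np.int64(397), np.int64(190), np.int64(272))
scene handle_top 0.22 [241.6 323.6] 726 (np.int64(313), np.int64(339), np.int64(224), np.int64(257))
scene square_jar 0.75 [371.2 186.1] 1670 (np.int64(163), np.int64(210), np.int64(339), np.int64(393))
scene square_jar 0.57 [240.7 322.2] 748 (np.int64(313), np.int64(339), np.int64(223), np.int64(257))
scene front_pointer 0.88 [257.1 340. ] 3917 (np.int64(286), np.int64(399), np.int64(190), np.int64(289))
scene front_pointer 0.55 [248.1 358.5] 616 (np.int64(351), np.int64(372), np.int64(232), np.int64(264))
```

View pics/c6.png

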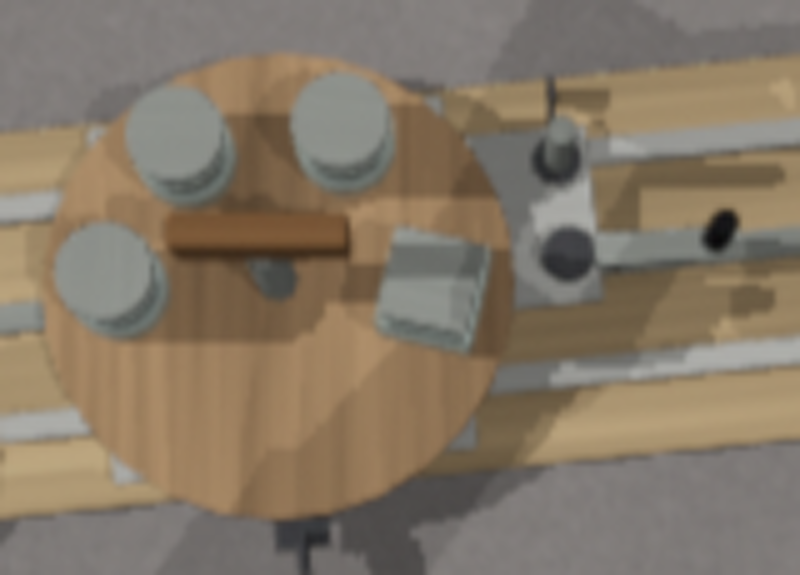

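Top crop: the bar's top face is centred near (287,236) px, the square lid near (322,246) px, and the front blade near (296,300) px at the bottom. The lever lies along the rail and the pointer is in line with the mark.

```bash
cat > pose.py <<'E'
from h import *
from scipy.optimize import minimize
def hull(C,x,y,a,L,Wd,z0,z1):
    c,s=np.cos(a),np.sin(a)
    p=np.array([proj(C,[x+i*L/2*c-j*Wd/2*s,y+i*L/2*s+j*Wd/2*c,z]) for i in(-1,1) for j in(-1,1) for z in(z0,z1)],np.float32)
    m=np.zeros((480*4,640*4),np.uint8); cv2.fillConvexPoly(m,np.round(cv2.convexHull(p)*4+2).astype(int),1); return cv2.resize(m*255,(640,480),interpolation=cv2.INTER_AREA)/255.
def fit(C,mask,q0,dims):
    k=mask.astype(float); best=None
    for da in np.arange(-.4,.41,.1):
        r=minimize(lambda q:np.abs(hull(C,q[0]/1e3,q[1]/1e3,q[2]/1e2,*dims)-k).sum()/k.sum(),[q0[0],q0[1],(q0[2]+da)*100],method="Nelder-Mead",options=dict(initial_simplex=[[q0[0]+i,q0[1]+j,(q0[2]+da)*100+m] for i,j,m in((-4,-4,-4),(5,0,0),(0,5,0),(0,0,6))]))
        if best is None or r.fun<best.fun: best=r
    q=best.x; return np.round([q[0],q[1],q[2]/100],3),round(best.fun,3)
E
cat > m.py <<'E'
from pose import *
import sys
q0=eval(sys.argv[1]); h0=eval(sys.argv[2])
S=cam("scene");T=cam("top")
for n,C in(("top",T),("scene",S)):
    R=[r for r in silhouettes(n,"square_jar") if np.hypot(*(np.array(r['point'])[::-1]-proj(C,[q0[0]/1e3,q0[1]/1e3,.085])))<20]
    for r in R[:1]: print(n,"jar",fit(C,r['mask'],q0,(.052,.052,.05,.12)))
    im=C['pixels'].astype(int); b=(im[:,:,0]-im[:,:,2]>35)&(im[:,:,0]<150)&(im[:,:,1]*1.35<im[:,:,0])
    pc=proj(C,[h0[0]/1e3,h0[1]/1e3,.175]); yy,xx=np.mgrid[:480,:640]; b&=np.hypot(xx-pc[0],yy-pc[1])<35
    nl,lab,st,_=cv2.connectedComponentsWithStats(b.astype(np.uint8)); i=1+np.argmax(st[1:,4]); print(n,"bar blob",st[i]); print(n,"bar",fit(C,lab==i,h0,(.09,.018,.155,.195)))
E
python3 m.py "(545,17,-.15)" "(548,108,1.55)"
python3 - <<'E'
from h import *
T=cam("top"); print(T['pixels'][294:310,288:306].mean(2).astype(int))
for z in(.05,.06,.07): print(z,[np.round(1000*onz(T,p,z),1) for p in((296,297),(295.7,303))])
E
```

```text
top jar (array([ 5.33334e+02,  2.34150e+01, -1.90000e-01]), np.float64(0.129))
top bar blob [268 232  37  10 290]
top bar (array([546.71 , 108.313,   1.531]), np.float64(0.349))
scene jar (array([ 5.32061e+02,  2.84160e+01, -2.70000e-01]), np.float64(0.094))
scene bar blob [341 191  26  24 355]
scene bar (array([541.14 , 118.324,   1.706]), np.float64(0.267))
[[101  90  72  67  65  65  62  63  62  60  58  59  64  85  90  79  76  78]
 [110  98  72  61  61  60  59  60  59  59  58  59  68 102 107  85  76  77]
 [110 100  73  62  60  60  60  61  50  52  53  53  59 101 108  85  75  76]
 [110 102  74  63  61  60  60  59  42  40  42  42  55  99 106  85  75  76]
 [110 106  76  63  62  61  63  58  41  44  50  52  63  95 104  85  76  77]
 [110 107  80  71  71  70  71  61  47  71  80  82  88  96 103  85  78  78]
 [112 109  92  92  92  90  78  62  56  98 105 105 106 106 106  95  92  91]
 [113 112 108 107 108 106  87  62  55 100 108 109 109 109 108 106 108 108]
 [112 111 109 109 110 108  91  65  55 100 108 110 109 109 108 108 110 111]
 [111 110 110 110 110 109  93  67  58  95 107 110 109 109 109 109 109 110]
 [110 109 109 110 109 108  98  70  66  90 105 109 110 109 109 109 109 109]
 [112 110 109 108 109 109 106  88  88  98 107 109 110 110 109 109 109 109]
 [113 110 109 109 110 111 109 107 108 109 109 110 110 110 109 109 108 109]
 [111 111 110 111 111 111 110 110 111 111 110 112 112 110 108 108 107 109]
 [111 111 111 110 110 111 110 111 112 110 110 112 112 110 109 108 107 109]
 [111 111 111 110 110 110 109 110 111 110 110 112 112 110 110 109 108 109]]
0.05 [array([406.4,  92.3,  50. ]), array([390.3,  93.1,  50. ])]
0.06 [array([405.6,  91.7,  60. ]), array([389.7,  92.4,  60. ])]
0.07 [array([404.9,  91. ,  70. ]), array([389.1,  91.8,  70. ])]
```

Emit:
play_rows --rows '[[5, [0.4, 4.1, 0], [0, 0, -0.01]], [5, [0.9, 8.2, 0], [0, 0, -0.02]], [5, [1.3, 12.3, 0], [0, 0, -0.03]], [5, [1.7, 16.4, 0], [0, 0, -0.04]], [5, [2.2, 20.5, 0], [0, 0, -0.05]], [5, [2.6, 24.6, 0], [0, 0, -0.06]], [5, [3.0, 28.7, 0], [0, 0, -0.08]], [5, [3.5, 32.7, 0], [0, 0, -0.095]]]'

```text
time: 14.47
tool_pos: [0.5414, 0.036, 0.24]
ee_rot: [3.141, -0.0, 1.557]
wrist_force: [0.6, -0.7, -0.2]
width: 0.05
```

Emit:
play_rows --rows '[[5, [0.4, 4.0, 0], [0, 0, 0]], [5, [0.85, 8.0, 0], [0, 0, 0]], [5, [0.85, 8.0, 0], [0, 0, 0]], [5, [0.85, 8.0, 0], [0, 0, 0]]]'

```text
time: 14.8
tool_pos: [0.5499, 0.1159, 0.2394]
ee_rot: [-3.141, 0.0, 1.562]
wrist_force: [0.5, -0.2, 0.0]
width: 0.0497
```

Emit:
play_rows --rows '[[5, [-0.2, -0.8, 0], [0, 0, 0]], [5, [-0.2, -0.8, -2], [0, 0, 0]], [5, [-0.2, -0.8, -4], [0, 0, 0]], [5, [-0.2, -0.8, -6], [0, 0, 0]], [5, [-0.2, -0.8, -7.8], [0, 0, 0]], [5, [-0.2, -0.8, -7.8], [0, 0, 0]], [5, [-0.2, -0.8, -7.8], [0, 0, 0]]]'

```text
time: 15.38
tool_pos: [0.5474, 0.1036, 0.1609]
ee_rot: [-3.139, 0.001, 1.555]
wrist_force: [-0.4, 0.2, 0.1]
width: 0.05
```

Emit:
play_rows --rows '[[0, [0, 0, 0], [0, 0, 0]], [0, [0, 0, 0], [0, 0, 0]], [0, [0, 0, 0], [0, 0, 0]], [0, [0, 0, 0], [0, 0, 0]], [0, [0, 0, 0], [0, 0, 0]], [0, [0, 0, 0], [0, 0, 0]]]'

```text
time: 15.88
tool_pos: [0.545, 0.1058, 0.1627]
ee_rot: [-3.135, 0.001, 1.558]
wrist_force: [-11.2, -0.7, 6.7]
width: 0.0179
```

Emit:
play_rows --rows '[[0, [-0.25, 0, 0], [0, 0, 0]], [0, [-0.25, 0, 0], [0, 0, -0.08]], [0, [-0.25, 0, 0], [0, 0, -0.16]], [0, [-0.25, 0, 0], [0, 0, -0.24]], [0, [-0.25, 0, 0], [0, 0, -0.32]], [0, [-0.25, 0, 0], [0, 0, -0.4]], [0, [-0.25, 0, 0], [0, 0, -0.4]]]'

```text
time: 16.47
tool_pos: [0.5427, 0.1063, 0.1627]
ee_rot: [-3.136, 0.002, 1.156]
wrist_force: [-9.9, -0.3, 6.1]
width: 0.0177
```

Emit:
play_rows --rows '[[0, [-0.2, 0, 0], [0, 0, 0]], [0, [-0.2, 0, 0], [0, 0, 0]], [0, [-0.2, 0, 0], [0, 0, 0]]]'

```text
time: 16.72
tool_pos: [0.5428, 0.1063, 0.1627]
ee_rot: [-3.14, -0.0, 1.158]
wrist_force: [-5.1, 0.7, 6.1]
width: 0.0181
```

```bash
python3 - <<'E'
from h import *
o=get_obs(); print(o)
E
python3 chk.py | head -8
```

```text
{'time': 16.7167, 'joint_positions': array([9.03980671e-02, 1.06923357e-01, 1.43394624e+00, 7.40144600e-04,
       1.60167822e+00, 5.02740138e-01]), 'qvel': array([-0.00050609,  0.00179195, -0.00150742,  0.0022291 ,  0.00446744,
        0.00017499]), 'joint_torque': array([-9.65639390e-01, -3.13810265e+01, -2.92597908e+01, -3.58724864e-01,
       -1.87418271e+00,  1.50994188e-02]), 'tool_pos': array([0.54279222, 0.10629398, 0.16270132]), 'ee_rot': array([-3.14039922e+00, -1.88052985e-04,  1.15847664e+00]), 'wrist_force': array([-5.1183993 ,  0.72810601,  6.06637373]), 'wrist_torque': array([0.09126179, 1.16224304, 0.05522961]), 'width': 0.018145321154562938}
[0.54278086 0.10632282 0.16268642] [-5.51885323  0.38258875  6.08567034] 16.7667
ptr px [334.56214689 285.70338983]
30 34 [634.228407   -93.18049635] need dv -2.139503654531268
32 36 [635.67366317 -94.97639692] need dv -0.34360307741889073
ptr px [335.03780718 285.83553875]
30 34 [635.4219259  -92.72186071] need dv -2.598139290255773
32 36 [636.86427069 -94.51886806] need dv -0.8011319358958247
[[ 65  65  62  69 107 148 164 159 152 138 128 114]
```

```bash
python3 - <<'E'
from fit import *
import fit
from pose import *
T=cam("top"); g=np.load("T.npy").astype(float).mean(2); print(g[204:215,339:353].astype(int))
def rc(r,x0,x1,th):
    w=np.clip(th-g[r,x0:x1],0,None); return round((np.arange(x0,x1)*w).sum()/w.sum(),2)
print("mark",[rc(r,342,348,115) for r in range(205,211)],"ptr",[rc(r,344,348,t) for r,t in((211,125),(212,125),(213,128))])
Sp=np.load("S.npy"); fit.S['pixels']=Sp
p=np.array(cen(332,336,283,289,88)); print("scene c6 ptr",p, "mark",cen(335,344,288,298,78)); 
E
```

```text
[[109 108 110 111 109 104 104 107 105 108 106 108 110 112]
 [107 109 111 113 109  94  91 111 111 115 113 117 119 121]
 [114 117 119 121 117  90  81 117 125 127 128 127 128 127]
 [128 128 129 127 124  88  72 107 115 116 116 116 116 115]
 [127 126 127 126 123  82  65  82  91  92  93  93  92  93]
 [126 126 126 126 123  87  61  72  87  91  91  91  92  92]
 [129 129 130 130 127  95  59  82  94  96  96  96  96  96]
 [134 134 135 136 134 101  70 108 116 117 117 106 103 101]
 [137 137 137 137 134 100  77 124 130 134 138 130 125 119]
 [125 125 125 125 122  95  87 122 123 128 137 148 149 141]
 [100 100 100 100 100  89 108 122 124 123 126 141 146 140]]
mark [np.float64(344.57), np.float64(344.58), np.float64(344.76), np.float64(345.35), np.float64(345.46), np.float64(345.43)] ptr [np.float64(345.11), np.float64(344.67), np.float64(344.79)]Traceback (most recent call last):
  File "<stdin>", line 8, in <module>
AttributeError: 'function' object has no attribute 'S'
```

Emit:
play_rows --rows '[[0, [-0.1, 0, 0], [0, 0, -0.1]], [0, [-0.1, 0, 0], [0, 0, -0.2]], [0, [-0.1, 0, 0], [0, 0, -0.3]], [0, [-0.1, 0, 0], [0, 0, -0.4]], [0, [-0.1, 0, 0], [0, 0, -0.4]]]'

```text
time: 17.28
tool_pos: [0.5409, 0.1076, 0.1627]
ee_rot: [-3.137, 0.0, 0.755]
wrist_force: [-8.3, 3.1, 7.3]
width: 0.0177
```

Emit:
play_rows --rows '[[0, [-0.15, 0.1, 0], [0, 0, -0.1]], [0, [-0.2, 0.15, 0], [0, 0, -0.2]], [0, [-0.25, 0.21, 0], [0, 0, -0.3]], [0, [-0.3, 0.27, 0], [0, 0, -0.42]], [0, [-0.3, 0.27, 0], [0, 0, -0.42]], [0, [-0.3, 0.27, 0], [0, 0, -0.42]]]'

```text
time: 17.78
tool_pos: [0.5397, 0.1096, 0.1627]
ee_rot: [-3.14, -0.001, 0.342]
wrist_force: [-4.0, 2.9, 5.2]
width: 0.0176
```

```bash
python3 - <<'E'
from h import *
T=cam("top");S=cam("scene")
a=cv2.resize(T['pixels'][200:315,240:380,::-1],(560,460),interpolation=2);b=cv2.resize(S['pixels'][190:290,290:410,::-1],(240*2,200*2),interpolation=2)
cv2.imwrite("pics/c7.png",a);
cv2.imwrite("pics/c7s.png",b)
for n,C in(("top",T),("scene",S)):
  for r in silhouettes(n,"square_jar")[:3]:
    ys,xs=np.nonzero(r['mask']); print(n,round(r['confidence'],2),np.round(r['point'],1),len(xs),(xs.min(),xs.max(),ys.min(),ys.max()))
E
```

```text
top 0.64 [272.2 291.5] 258 (np.int64(285), np.int64(301), np.int64(265), np.int64(281))
scene 0.73 [220.  322.5] 517 (np.int64(313), np.int64(339), np.int64(204), np.int64(231))
```

View pics/c7.png

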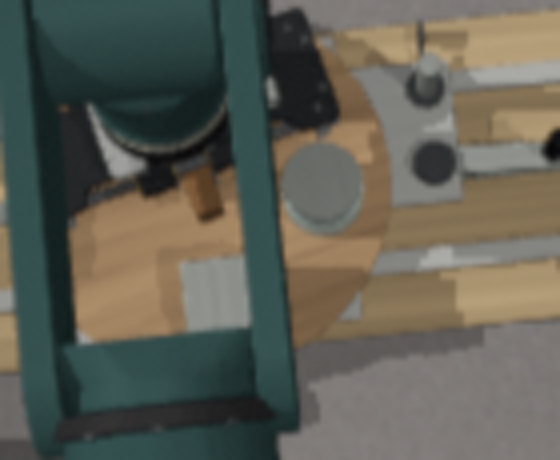

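```bash
python3 - <<'E'
from h import *
T=cam("top");g=T['pixels'].astype(float)
print(g[262:284,282:304].mean(2).astype(int))
# left edge subpixel per row: max gradient of (R-B) (wood vs grey)
d=g[:,:,0]-g[:,:,2]
pts=[]
for r in range(267,282):
    w=d[r,280:292]; th=(w[:3].mean()+w[-3:].mean())/2; i=np.where((w[:-1]>th)&(w[1:]<=th))[0]
    if len(i): i=i[0]; pts.append((280+i+(w[i]-th)/(w[i]-w[i+1]),r))
pts=np.array(pts); print(pts.round(2).tolist())
X=np.array([onz(T,p,.12)[:2] for p in pts])*1000
print(X.round(1).tolist())
E
```

```text
[[114 114 115 115 116 116 116 116 117 118 120 122 122 122 122 121 121 121
  109  86  73  71]
 [114 114 113 115 116 116 118 120 121 122 124 123 118 118 116 119 121 128
  123  92  73  71]
 [114 116 117 119 122 117 117 121 125 126 130 129 124 125 123 125 128 138
  139  99  75  71]
 [117 119 123 132 133 125 122 128 132 133 137 137 140 141 140 138 138 139
  138 100  74  72]
 [121 122 127 142 141 140 140 142 142 141 138 138 142 143 141 140 140 140
  138 103  76  71]
 [123 122 125 140 142 141 141 142 143 142 138 139 142 143 141 139 140 140
  138 106  77  71]
 [122 122 124 134 141 141 141 142 143 142 139 138 141 143 142 140 140 140
  138 109  79  72]
 [122 121 120 128 140 142 141 141 143 143 140 138 141 142 141 140 140 140
  138 114  82  72]
 [119 119 118 124 139 142 141 142 143 142 140 139 141 143 142 140 140 140
  138 114  84  73]
 [117 117 119 126 144 143 141 142 143 143 140 138 140 143 143 140 139 140
  138 118  86  73]
 [118 117 119 132 149 144 142 141 143 143 141 138 141 143 143 141 139 140
  139 124  92  75]
 [117 117 118 129 146 144 142 141 142 143 141 139 140 143 144 141 140 140
  1
[... 739 characters left out ...]
0
  120 118  87  76]
 [118 109 106 106 112 127 124 122 121 113 110 102  98  97  89  87  84  75
   71  67  60  72]
 [105  90  85  84  84  85  79  75  75  74  73  71  70  70  65  65  63  58
   56  52  54  72]]
[[284.61, 267.0], [284.68, 268.0], [284.81, 269.0], [285.0, 270.0], [285.2, 271.0], [285.2, 272.0], [285.26, 273.0], [285.44, 274.0], [285.53, 275.0], [285.57, 276.0], [285.65, 277.0], [285.94, 278.0], [286.15, 279.0], [286.15, 280.0], [286.2, 281.0]]
[[478.4, 117.3], [475.8, 117.1], [473.2, 116.8], [470.6, 116.3], [468.0, 115.8], [465.4, 115.8], [462.8, 115.6], [460.2, 115.1], [457.7, 114.9], [455.1, 114.8], [452.5, 114.6], [449.9, 113.8], [447.4, 113.3], [444.8, 113.2], [442.2, 113.1]]
```

View pics/c7s.png

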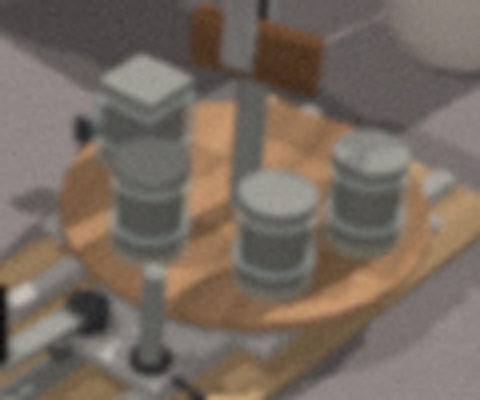

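Top: the square jar's lid spans about (285,265) to (286,281) on its left edge, and its right edge is hidden by the arm. Scene: all jars are upright, the square one is at the front, and its pointer is to the left of it.

```bash
python3 - <<'E'
from h import *
T=cam("top");S=cam("scene");g=np.load("T.npy").astype(float)
f=lambda a:np.round(1000*a,1)
print("disc",f(onz(T,(290.7,247.3),.05)),"bar",f(onz(T,(286.6,236.2),.195)))
d=g[:,:,0]/(g[:,:,2]+1); print((d[230:246:2,264:310]*10).astype(int))
s=S['pixels'].astype(float)
# scene lid corners (c7s crop /4 + (290,190))
L=[(100,93),(143,55),(193,78),(150,108)]
W=[onz(S,(290+x/4,190+y/4),.12) for x,y in L]; print([f(w) for w in W],"c",f(np.mean(W,0)))
E
```

```text
disc [542.2 106.9  50. ] bar [543.8 106.5 195. ]
[[16 16 15 14 12 11 10 10 10 10 10 11 12 13 14 16 17 17 17 17 17 17 17 17
  17 17 17 17 17 16 17 17 16 16 16 17 17 16 16 16 16 16 16 16 16 16]
 [16 16 16 16 17 17 17 17 17 17 18 18 18 18 18 19 20 20 20 19 19 20 20 19
  19 19 19 19 19 19 19 18 18 18 18 19 18 18 17 17 16 16 16 16 16 16]
 [16 16 16 17 20 21 21 21 21 21 21 21 21 21 21 21 21 21 21 21 21 22 21 21
  22 22 21 22 21 21 22 22 22 22 21 21 21 22 21 21 19 16 16 16 16 16]
 [16 16 16 17 20 21 21 21 21 21 21 21 21 21 21 21 21 21 21 21 21 21 21 21
  21 21 21 21 21 21 21 21 21 21 21 21 21 21 21 21 20 17 16 16 16 16]
 [12 15 16 16 19 21 21 21 21 21 21 22 21 21 21 21 21 21 21 22 21 22 21 21
  21 21 21 22 21 21 21 21 22 21 22 21 22 21 22 22 21 17 16 16 16 16]
 [10 11 14 16 17 19 21 23 22 21 22 21 21 22 22 22 22 21 22 21 21 20 22 21
  20 21 22 21 22 21 22 22 21 22 22 22 22 22 22 21 20 17 16 16 16 16]
 [10 10 10 13 16 17 17 17 17 18 17 17 18 17 17 17 17 18 17 17 13 11 11 11
  10 11 11 11 12 14 17 17 17 17 17 17 17 17 17 17 17 17 16 16 16 16]
 [10 10  9 10 13 16 16 17 17 16 16 16 17 16 16 16 17 17 17 17 16 11 10 10
   9 10 10 10 10 11 15 16 17 16 16 16 17 16 16 16 17 17 17 17 17 17]]
[array([458.3,  56.8, 120. ]), array([441.5, 113.3, 120. ]), array([486. , 119.1, 120. ]), array([494.1,  70.1, 120. ])] c [470.   89.8 120. ]
```

Emit:
play_rows --rows '[[0, [0, 0.03, 0], [0, 0, -0.06]], [0, [0, 0.06, 0], [0, 0, -0.115]], [0, [0, 0.06, 0], [0, 0, -0.115]], [0, [0, 0.06, 0], [0, 0, -0.115]]]'

```text
time: 18.47
tool_pos: [0.5395, 0.1102, 0.1627]
ee_rot: [-3.14, -0.001, 0.227]
wrist_force: [-4.8, 2.8, 5.4]
width: 0.0178
```

```bash
python3 - <<'E'
from h import *
o=get_obs(); print(o['tool_pos'],o['ee_rot'],o['wrist_force'],o['wrist_torque'],o['width'])
T=cam("top");S=cam("scene");g=T['pixels'].astype(float); d=g[:,:,0]-g[:,:,2]
pts=[]
for r in range(267,282):
    w=d[r,278:294]; th=(w[:3].mean()+w[-3:].mean())/2; i=np.where((w[:-1]>th)&(w[1:]<=th))[0]
    if len(i): i=i[0]; pts.append((278+i+(w[i]-th)/(w[i]-w[i+1]),r))
X=np.array([onz(T,p,.12)[:2] for p in pts])*1000; print(X[::2].round(1).tolist())
print(g[260:272,280:302].mean(2).astype(int))
a=cv2.resize(T['pixels'][255:310,270:320,::-1],(400,440),interpolation=2)
b=cv2.resize(S['pixels'][195:240,300:350,::-1],(400,360),interpolation=2)
cv2.imwrite("pics/c8.png",np.hstack([a,np.vstack([b,np.zeros((80,400,3),np.uint8)])]))
E
```

```text
[0.53946221 0.11023726 0.16267714] [-3.13976630e+00 -7.16380000e-04  2.26578556e-01] [-4.83381932  2.8309842   5.36725225] [ 0.40120828  0.89235132 -0.05870981] 0.01782216268999019
[[478.4, 125.1], [473.3, 125.1], [468.1, 125.1], [462.9, 125.1], [457.8, 125.1], [452.6, 125.1], [447.5, 125.0], [442.4, 124.9]]
[[127 128 129 129 129 129 130 130 130 130 129 130 131 132 132 133 135 135
  137 134 105  78]
 [123 123 124 125 124 124 124 125 126 126 126 127 128 128 130 135 137 138
  138 137 108  80]
 [115 115 115 116 117 117 118 118 119 120 121 122 123 123 125 131 133 133
  137 135 110  82]
 [115 116 117 116 117 118 119 120 121 122 123 123 122 122 122 122 122 123
  129 132 108  82]
 [117 119 124 118 116 116 118 119 123 123 123 123 123 123 122 120 119 120
  122 125 106  83]
 [121 124 135 127 124 124 125 127 130 129 128 131 131 129 129 125 124 127
  129 128 111  85]
 [122 125 140 142 141 141 142 144 143 138 137 141 141 139 139 138 138 140
  142 139 119  88]
 [122 124 140 142 142 141 142 143 142 138 138 142 143 140 140 140 140 142
  143 140 127  92]
 [121 123 139 141 140 141 143 143 142 138 138 142 143 140 140 140 140 142
  143 141 128  93]
 [118 122 138 142 141 141 142 143 141 138 138 142 143 141 140 140 141 142
  143 141 128  92]
 [117 121 139 142 142 141 142 143 142 138 138 142 143 141 140 140 141 142
  143 141 128  89]
 [118 121 138 142 142 141 142 143 142 139 138 142 143 141 139 140 141 142
  143 141 128  91]]
```

View pics/c8.png

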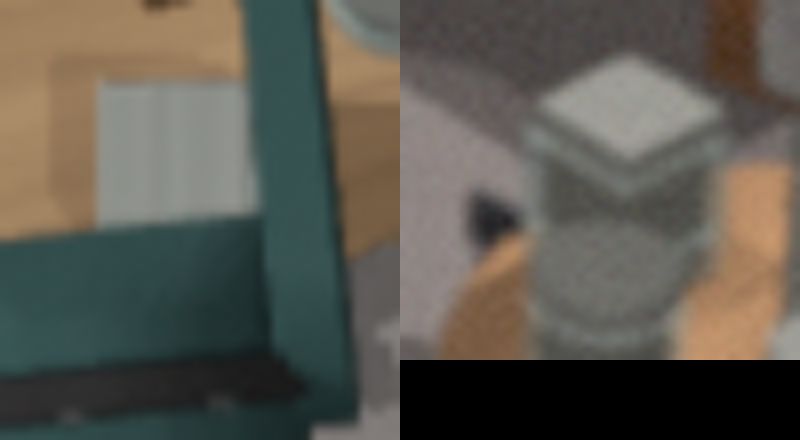

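Top: the square lid's left edge now runs exactly along x at column 282. Scene: the lid is near (328.9,208) px and the front blade's dark spot is near (310.5,221.5), in line beyond the jar.

```bash
python3 - <<'E'
from h import *
S=cam("scene");f=lambda a:np.round(1000*a,1)
L=[(140,100),(230,55),(322,105),(230,160)]
c=np.mean([onz(S,(300+x/8-.4,195+y/8-.4),.12) for x,y in L],0); print("lid",f(c))
for z in (.05,.06,.07,.08): print(z,f(onz(S,(300+85/8,195+215/8),z)))
a=np.array([.549,.1096]); d=a-c[:2]; print(np.arctan2(d[1],d[0]))
g=S['pixels'].astype(float); d=(g[:,:,0]/(g[:,:,2]+1)); b=((d>1.9)&(g[:,:,0]<150)).astype(np.uint8); b[:185]=0;b[235:]=0
ys,xs=np.nonzero(b[:, 325:390]); print(len(xs),xs.min()+325,xs.max()+325)
E
python3 chk.py|head -4; date
```

```text
lid [461.3 104.8 120. ]
0.05 [405.5  89.7  50. ]
0.06 [416.4  79.7  60. ]
0.07 [427.3  69.6  70. ]
0.08 [438.3  59.5  80. ]
0.055174996244653406
256 339 368
[0.53948329 0.11023745 0.16269751] [-3.70723247  2.80888256  5.44167887] 18.6667
ptr px [334.38954869 285.71496437]
30 34 [633.94476867 -93.51884997] need dv -1.8011500262152538
32 36 [635.39061384 -95.31392119] need dv -0.006078811840808385
Sat Dec  5 17:02:59 UTC 2026
```

```bash
python3 -c "
from bench import *
o=get_obs(); print(o['time'],o['width'],o['wrist_force']); print(close_job())"
```

```text
18.6667 0.017689177446208623 [-3.70723247  2.80888256  5.44167887]
the job is handed in; nothing more can be done
None
```

The job is handed in at 18.7 s of the 67 s allowed. The arm is still gripping the turntable handle, with the jaws 17.7 mm apart on the 18 mm bar.

- **Lever open, then locked:** I swung the lever to its open stop. After the slide I swung it back until it gave no further at 16 N. The arm was pushing the lever when the pointer was set, and the lever lay along the rail in the later top picture.
- **Carriage at the mark:** I slid the carriage about 105 mm to the mark. Locking seems to have dragged it about 1 mm past centre. After locking, the top camera read about 1.2 mm past, and the side camera read between 0 and 2 mm past. I did not unlock it to correct that, so the pointer overlaps the 4 mm blade but is not dead centre.
- **Square jar at the front:** I turned the table about 1.33 rad clockwise. Seen from the axis, the jar lies at 0.092 rad by the top camera and 0.078 rad by the side camera. The front line lies at 0.085 to 0.10 rad, so the jar is within about 0.02 rad by the worst pairing. The two cameras disagree by up to about 6 mm on absolute positions, which limits these checks.
- **Jars and surroundings:** The side-camera picture taken near the end of the turn showed all the jars upright. I kept the arm clear of the bystander items, but I did not measure their positions again afterwards.

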